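# Clear the mug and hold the test cell's gate ajar by its sagging bolt

### The job

Lift the mug off the low stand in front of the test cell's gate and set it down upright on the bench right beside the stand, clear of the gate's swing. Then take the red tab of the gate's sagging barrel bolt, lift the bolt so that its toe clears the bent-up red lip of the keeper while you pull it back out of the keeper, and swing the gate ajar toward the robot, about 25 degrees. The gate shuts itself by a spring, so finish still gripping the bolt's tab and holding the gate there; do not tip the mug or push the other things on the bench.

Things in the scene. Friction and masses are not known exactly. Their poses are not given: they have to be found in the camera images.
- mug: blue and white mug (its brown fill is solid), 0.2 kg, 92 mm high, 78 mm across, on the stand. Origin at the underside; the round cup's axis is 16 mm from it along the mug's +y. The handle sticks out along its -y, at first toward the robot: top bridge y -18 to -52 mm, 71 to 86 mm up (32 mm wide along x near the cup, narrower outward), upright part at y -50 mm, 14 mm wide along x, 33 to 74 mm up
- stand: low fixed stand, 130 x 130 mm, 40 mm high, cork top; origin at the centre of its underside on the bench; its x axis points to the gate. The gate's lower edge passes over it, but would hit a mug standing on it
- test_cell: fixed guarded cell, aluminium posts, clear walls, open top, 310 mm wide, 160 mm high, 120 mm deep. Origin on the bench under the middle of the shut gate; +x points into the cell, the gate is in the plane x = 0 and opens to -x; the gate's vertical hinge axis is at y = +120 mm, the latch post with the keeper at y = -141 mm
- gate (a joint): yellow mesh gate, 240 mm long, 51 to 159 mm above the bench; angle in rad, 0 shut, up to 1.2, growing as its free end swings to the cell's -x (toward the robot; clockwise from above). A spring shuts it: 0.3 N m when shut, 0.55 N m at 0.45 rad. It cannot open while the bolt's nose is between the keeper's cheeks
- bolt (a joint): how far the bolt is drawn, m: 0 shot, up to 0.05; drawn along the gate toward the hinge (the cell's +y while shut), friction about 1 N, stays where left. Unlifted, its toe meets the lip after about 5 mm; the toe has wholly passed the lip at 22 mm; over 32 mm counts as drawn
- bolt_lift (a joint): tilt of the bolt in its barrel, rad: 0 hanging (nose 0.06 rad below level), up to 0.15 (nose up). Pivot 195 mm above the bench, 95 mm from the tab toward the hinge while shot. It falls back by gravity; about 1.5 N at the tab lifts it. The toe clears the lip from about 0.08 rad = 8 mm of lift at the tab; stop at 14 mm of lift
- tab_grip (a point): point to grip on the red tab that stands up from the bolt, 16 mm below the tab's top end; 227 mm above the bench and 175 mm from the hinge axis while shot. The tab is 14 mm thick across the gate (its x), 22 mm wide along the bolt (its y, which points to the hinge) and rises 54 mm above the bolt's axis. Turns with gate and bolt
- bolt_tab: the red tab itself; origin on the bolt's axis under the tab, 38 mm below tab_grip
- gate_leaf: the gate's yellow frame with mesh; origin on the hinge axis at bench height, turns with the gate; the leaf runs along its -y
- lip_top (a point): top edge of the keeper's bent-up red lip, 177 mm above the bench, 21 mm wide; the keeper's two steel cheeks rise to 224 mm above the bench on both sides of the bolt's nose, from 6 mm before the lip to 26 mm beyond it
- cone_fitting: loose chrome cone fitting, 43 mm wide, 44 mm high, origin at its underside; bystander
- grease_tube: loose white and yellow grease tube, 48 x 158 x 30 mm, lying on the bench, origin at the centre of its underside; bystander
- tape_roll: loose black tape roll, 62 mm wide, 19 mm high, origin at the centre of its underside; bystander
There are look-alikes about, which are no part of the job. Leave any orange or turquoise look-alike of the mug alone. There is more than one size of the stand; the job needs the largest.

How it is judged:
By the outcome, as a careful person would: the job done as asked, in the order asked, and still so for the second after the job is handed in, while the arm keeps its last pose, push and grip.
It also fails if it takes over 54 s, if anything falls off the work surface, if the arm or the gripper's body presses on something with over 40 N, if the wrist force passes 120 N, or if a joint passes its speed limit or range.

### The arm

A 6-joint arm with a two-finger parallel gripper is mounted at the origin on the work surface; the furniture and walls round the work are solid. World frame = base frame: x ahead of the robot, y to its left, z up, the work surface at z = 0. Lengths are in m, angles in rad, forces in N, time in s.
With the tool pointing down it reaches from about 0.25 to 0.725 m from the base axis. Payload 4 kg.
Tool frame: the origin (TCP) lies on the centre line of the jaws, within the pads' length; the fingertips stand 17 mm ahead of it and the grasp point (between the pads) lies 2 mm behind it; z points along the fingers, y is the line along which they close (so a half turn about z gives the same grasp; the last joint's range is limited). The gripper opens to 85 mm and grips with 20 to 120 N. Pads are 22 mm wide; open, the fingers measure 114 mm over their backs; the gripper's body (76 mm by 85 mm) begins 54 mm behind the grasp point. The pads swing forward as they close: fully open they stand 13 mm farther back than shut.
Start: joints at [1.324, 0.241, 0.005, 1.335, 0, 1.571], TCP at [0.122, 0.485, 0.222] pointing down, gripper open.
Joint ranges: [-2.72, 2.72], [-1.05, 1.87], [-1.09, 1.28], [-1.99, 2.15], [-1.42, 1.44], [-3.14, 3.14]. Speed limits (rad/s): [2.79, 2.79, 3.14, 3.14, 3.14, 3.14].

### API

Orientations are given as a unit quaternion [x, y, z, w].
In Python, from workcell import get_obs, imaging, order gives the robot as it stands.
- The arm moves only by the tool apply_moves, never from a script. Its argument "targets" is a list that holds one entry, the list of rows, each a list of 5 numbers: the shift along the world's x, y, z in units of 40 mm (1.0 is 40 mm), then the turn about the world's z in degrees, then the gripper command: -1 is shut, 1 is fully open, values between are in proportion. In form: [[[dx, dy, dz, turn, fingers], ...]]. A call has 1 to 8 rows; each row shifts and turns the commanded pose from where the row before left it; what a row does not reach is not made up. A row lasts 1/12 s, in which the tool goes at most 41.7 mm and 7.16 degrees, less where a joint would pass 70% of its speed; a pose out of reach is approached as far as the arm can. A call is refused whole if a number of a shift passes 1 or a number of a turn 7.16, either way. A call with a gripper value outside its range is refused whole. The fingers move at their own pace and stop on an object; the grip force is fixed at half the most. Time passes only in rows, so rows that do not move let the fingers close. It gives the time, the measured TCP pose, the force, the opening and the grip force at its end, in the units of the state.
- get_obs(): the state, without advancing time (a new reading comes with each control period).
- imaging.camera(name): name is "scene" or "top"; returns (picture, depth): 400x640x3 uint8, blue, green, red; 400x640 float32, m along the optical axis (not along the pixel's ray), 0 where there is no reading.
- imaging.get_calibration(name): a dict with "camera_matrix" (3x3 intrinsics, pixels), "eye" and "rotation" of the camera in the world. Camera axes: x right, y down, z forward; pixel columns grow to the right and rows downward; lengths in m; the calibration is good to about 2 mm. A picture is of the moment at which its call begins. get_calibration takes no time and is no camera call.
- order.job_done(): hands the job in; it is judged then, once.
The state is a dict: "clock": time; "joint_pos": joint angles; "joint_vel": joint speeds; "tau": joint torques, N m; "eef_pos": TCP position; "tool_rot": TCP orientation; "ft_force": force on the tool from outside, world axes, zero at the start; "ft_torque": the same for the moment, N m; "grip_width": finger opening in m; "grasp_force": force on a finger pad.
Only numpy, scipy, OpenCV 4.12 (cv2) and the standard library are available. Lean on these libraries where they do the work, as an engineer would, in place of code of your own. Each camera call takes 0.05 s, during which the arm holds its last target. There are 200 camera calls.

## Working session

There is one attempt and no reset: what is moved stays moved. The work goes in short steps, Python scripts to look and compute and a tool call to move; the robot and the scene stay as the last step left them, time stands still between calls to the robot, and variables do not carry over. Pictures are saved under pics/ and viewed, at most 10 in all, crops included, and the job is handed in when it is done.

Besides the shell and the picture viewer there is one more tool, called as name(argument=value, ...) on one line, values as JSON. apply_moves: Moves the arm, as the interface text tells. Its arguments: {"type":"object","properties":{"targets":{"type":"array","items":{"type":"array","items":{"type":"array","items":{"type":"number"}}}}},"required":["targets"]}

```bash
mkdir -p pics
cat > h.py <<'E'
import numpy as np, cv2
from workcell import get_obs, imaging, order
def cam(n):
    p,d=imaging.camera(n); c=imaging.get_calibration(n)
    return p,d,np.array(c["camera_matrix"]),np.array(c["eye"]),np.array(c["rotation"])
def pts(d,K,e,R):
    v,u=np.mgrid[:d.shape[0],:d.shape[1]]
    P=np.stack([(u-K[0,2])/K[0,0]*d,(v-K[1,2])/K[1,1]*d,d],-1)
    return P@R.T+e
E
python3 - <<'E'
from h import *
for n in("scene","top"):
    p,d,K,e,R=cam(n); cv2.imwrite(f"pics/{n}0.png",p); np.savez(f"{n}0.npz",p=p,d=d,K=K,e=e,R=R); print(n,K,e,R)
print(get_obs())
E
```

```text
scene [[425.75981914   0.         314.46145843]
 [  0.         425.75981914 198.15576549]
 [  0.           0.           1.        ]] [-0.03647825 -0.60661522  0.82032377] [ 0.84201965 -0.34297471  0.14591524 -0.38997436]
top [[481.81495078   0.         317.98898445]
 [  0.         481.81495078 202.21312177]
 [  0.           0.           1.        ]] [ 0.42724526 -0.02249063  1.43402226] [-0.69990638  0.71341016 -0.02551885  0.02293   ]
{'clock': 0.1, 'joint_pos': array([1.32398906e+00, 2.41351322e-01, 3.85665977e-03, 1.33519333e+00,
       2.95763319e-05, 1.57077717e+00]), 'joint_vel': array([-5.75892620e-05, -2.23536568e-03,  2.87939683e-03, -2.11220395e-03,
       -1.45920047e-03, -1.15793347e-03]), 'tau': array([ 6.50606148e-05, -3.73137331e+01,  2.53009933e+01,  1.08126272e-02,
       -5.32897366e-05,  2.16045571e-06]), 'eef_pos': array([0.12200348, 0.48428669, 0.22119428]), 'tool_rot': array([ 1.23081114e-01,  9.92396163e-01, -9.36816472e-04, -1.31107596e-04]), 'ft_force': array([-0.21104895, -0.25870132, -0.56052996]), 'ft_torque': array([-0.01589348, -0.04033587, -0.00854546]), 'grasp_force': 0.0, 'grip_width': 0.08549648850785946}
```

View pics/scene0.png

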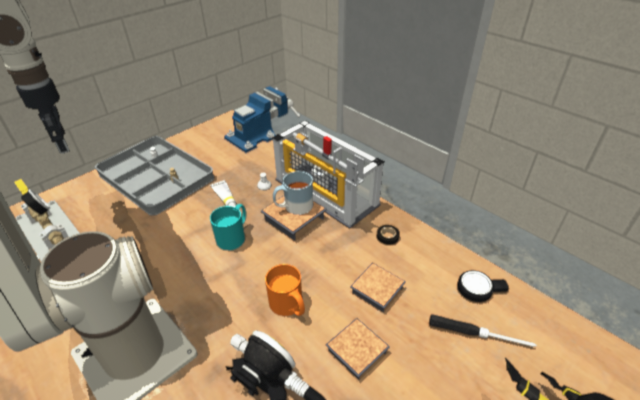

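View pics/top0.png

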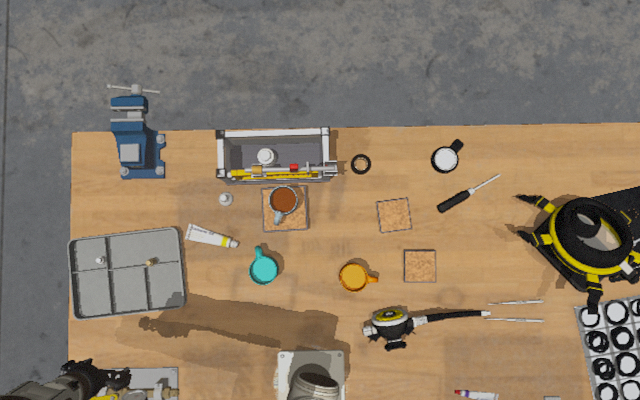

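The candidate mugs in the top view are grey-blue (283,200), teal (263,268) and orange (353,277). The grey-blue one stands on the stand, so it's the one meant. The cork stands are at (285,208), (394,215) and (420,266). The first is the largest, stands in front of the gate and holds the mug. I'll measure and confirm in a crop.

```bash
cat >> h.py <<'E'
from scipy.spatial.transform import Rotation as Ro
def load(n):
    z=np.load(f"{n}.npz"); R=Ro.from_quat(z["R"]).as_matrix(); return z["p"],z["d"],z["K"],z["e"],R
def ray(u,v,z,K,e,R):
    r=R@np.array([(u-K[0,2])/K[0,0],(v-K[1,2])/K[1,1],1]); return e+r*(z-e[2])/r[2]
E
python3 - <<'E'
from h import *
p,d,K,e,R=load("top0"); P=pts(d,K,e,R)
print("table z",np.median(P[300:320,200:240,2]))
cv2.imwrite("pics/crop1.png",cv2.resize(p[115:290,180:440],None,fx=3,fy=3,interpolation=cv2.INTER_CUBIC))
hsv=cv2.cvtColor(p,cv2.COLOR_BGR2HSV)
def blob(m,lab):
    n,L,s,c=cv2.connectedComponentsWithStats(m.astype(np.uint8))
    for i in range(1,n):
        if s[i,4]>15:
            q=P[L==i]; rc=cv2.minAreaRect(np.argwhere(L==i)[:,::-1].astype(np.float32)); print(lab,s[i],c[i].round(1),np.median(q,0).round(4),rc)
H,S,V=cv2.split(hsv)
roi=np.zeros_like(H,bool); roi[115:290,180:440]=1
blob(roi&((H<6)|(H>174))&(S>170)&(V>100),"red")
Z=P[...,2]
blob(roi&(Z>.03)&(Z<.05),"z30-50")
blob(roi&(Z>.10)&(Z<.145)&(P[...,0]<.60),"z100-145")
blob(roi&(Z>.15)&(Z<.175),"walls")
E
```

```text
table z -0.0007055406470508618
red [290 164   8   5  40] [293.5 166. ] [0.6005 0.0317 0.2416] ((293.5, 166.0), (4.0, 7.0), 90.0)
z30-50 [227 140  93  32 159] [264.  145.5] [0.7021 0.1376 0.0404] ((269.60003662109375, 143.79998779296875), (25.93067741394043, 96.13325500488281), 71.56504821777344)
z30-50 [296 171  28   9  49] [313.4 176.6] [ 0.5947 -0.03    0.0367] ((309.5, 175.0), (27.0, 8.0), -0.0)
z30-50 [242 179  53   2  54] [268.1 179.6] [0.5919 0.1148 0.0354] ((268.0, 179.5), (1.0, 52.0), 90.0)
z30-50 [ 261  186   47   47 1219] [284.6 212.7] [0.4847 0.0594 0.0383] ((283.48248291015625, 208.71986389160156), (44.5380973815918, 44.7876091003418), 86.42366790771484)
z30-50 [220 195   7   7  37] [222.9 198. ] [0.5402 0.2465 0.041 ] ((223.0, 198.0), (6.0, 6.0), 90.0)
z30-50 [379 207   8   6  16] [382.4 209.4] [ 0.4986 -0.2163  0.0318] ((382.8460998535156, 209.2692108154297), (3.0508511066436768, 7.765803337097168), 56.3099365234375)
z30-50 [406 268  13  14  35] [411.4 275. ] [ 0.3048 -0.2912  0.0316] ((412.4053955078125, 273.9324035644531), (12.494322776794434, 11.014732360839844), 80.
[... 277 characters left out ...]
.0), 90.0)
z100-145 [268 186  29  40 220] [279.2 205.3] [0.5028 0.0842 0.1248] ((278.7500305175781, 203.25), (28.284271240234375, 37.47665786743164), 45.0)
walls [ 215  126  122   53 1222] [267.7 141.6] [0.6987 0.1136 0.1565] ((274.8971252441406, 151.96824645996094), (48.14683151245117, 120.99501037597656), 87.9726791381836)
walls [227 170  79   8 242] [260.  173.2] [0.5947 0.1232 0.1574] ((265.9870300292969, 173.80625915527344), (77.98985290527344, 6.870074272155762), 0.9240452647209167)
walls [309 171   9   3  25] [312.7 171.9] [ 0.5959 -0.0162  0.158 ] ((313.0, 172.0), (2.0, 8.0), 90.0)
walls [321 171  16   5  35] [327.6 173.9] [ 0.5876 -0.0533  0.1611] ((328.5, 173.0), (4.0, 15.0), 90.0)
```

View pics/crop1.png

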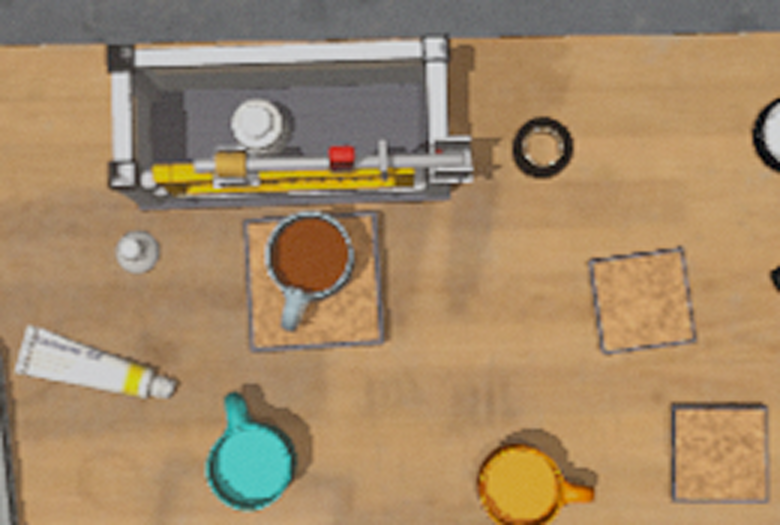

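The crop confirms it: the blue-white mug is on the largest cork stand, with its rim centre at about px (284,200) and its handle end at about (277,222). The red tab is at (293,166) and the keeper is at the right post. The robot-side and right (-y) areas beside the stand are free.

Run:
```python
from h import *
p,d,K,e,R=load("top0"); P=pts(d,K,e,R)
r=lambda u,v,z:ray(180+u/3-.33,115+v/3-.33,z,K,e,R)[:2].round(4)
print("rim",r(311,255,.132),"handle end",r(291,324,.122))
print("stand",[r(*c,.04) for c in((246,215),(380,212),(384,342),(252,350))], np.mean([r(*c,.04) for c in((246,215),(380,212),(384,342),(252,350))],0))
print("cell posts",[r(*c,.16) for c in((121,175),(121,58),(435,48))])
print("tab",r(342,156,.243), "keeper", r(463,160,.224),r(463,140,.224),r(463,178,.224))
# depth: rim/body points & handle
m=np.zeros(d.shape,bool); m[180:235,262:305]=1
q=P[m&(P[...,2]>.09)&(P[...,2]<.14)]
hsv=cv2.cvtColor(p,cv2.COLOR_BGR2HSV); c=r(311,255,.132)
dd=np.hypot(*(q[:,:2]-c).T); print(len(q), np.percentile(dd,[50,90,99]))
h=q[dd>.043]; print("handle pts",len(h),h.mean(0),h[np.argmax(np.hypot(*(h[:,:2]-c).T))])
# gate line fit yellow
H,S,V=cv2.split(hsv); y=(H>18)&(H<32)&(S>170)&(P[...,2]>.145)&(P[...,2]<.165)&(P[...,0]>.5)
g=P[y]; f=np.polyfit(g[:,1],g[:,0],1); print("gate fit",len(g),f,np.degrees(np.arctan(f[0])),g[:,1].min(),g[:,1].max())
# scene cam handle
ps,ds,Ks,es,Rs=load("scene0"); Q=pts(ds,Ks,es,Rs)
hs=cv2.cvtColor(ps,cv2.COLOR_BGR2HSV)
red=((hs[...,0]<6)|(hs[...,0]>174))&(hs[...,1]>170)&(hs[...,2]>90)
red[:,:310]=0;red[:,345:]=0;red[:125]=0;red[165:]=0
a=np.argwhere(red);print("scene red",len(a),a.mean(0),Q[red].mean(0),Q[red].min(0),Q[red].max(0))
cv2.imwrite("pics/crop2.png",cv2.resize(ps[115:240,255:390],None,fx=4.5,fy=4.5,interpolation=cv2.INTER_CUBIC))
m=np.zeros(ds.shape,bool); m[165:225,265:320]=1
q=Q[m&(Q[...,2]>.075)&(Q[...,2]<.14)&(Q[...,0]<.53)]; dd=np.hypot(*(q[:,:2]-c).T); h=q[dd>.05]
print("scene handle",len(h),h.mean(0)); print(np.percentile(h,[10,50,90],axis=0).round(3))
```

```text
rim [0.5253 0.0656] handle end [0.4636 0.0853]
stand [array([0.5722, 0.1342]), array([0.5727, 0.0044]), array([0.4468, 0.0028]), array([0.4416, 0.1299])] [0.508325 0.067825]
cell posts [array([0.5975, 0.2311]), array([0.7025, 0.2305]), array([ 0.7063, -0.0496])]
tab [0.5988 0.0312] keeper [ 0.5962 -0.0699] [ 0.6132 -0.0703] [ 0.5809 -0.0696]
687 [0.03083292 0.04225502 0.06884311]
handle pts 59 [0.473278   0.08813535 0.11962114] [0.45802332 0.09499455 0.09535796]
gate fit 223 [0.01320836 0.59469061] 0.7567390086938024 -0.026994135618239146 0.2033728432451669
scene red 103 [145.02912621 326.86407767] [0.58293382 0.01473778 0.23505596] [-0.03647825 -0.60661522  0.19993835] [0.60262095 0.03792024 0.82032377]
scene handle 67 [0.46339011 0.08449792 0.10711258]
[[0.457 0.08  0.084]
 [0.461 0.084 0.111]
 [0.473 0.089 0.123]]
```

View pics/crop2.png

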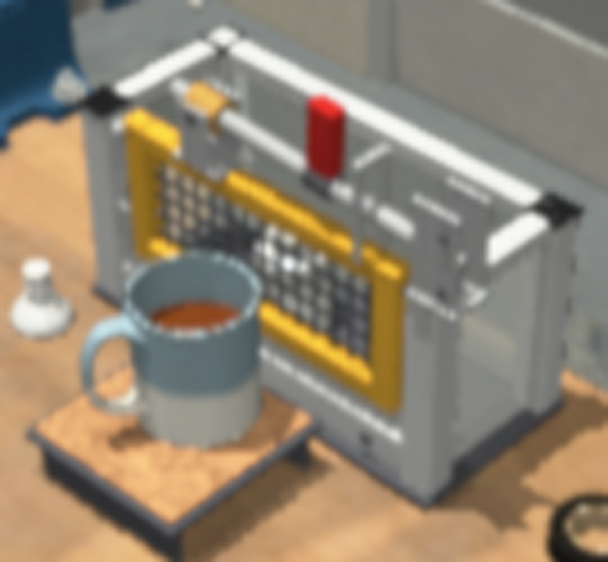

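The handle's upright is at about (0.462, 0.085), pointing 17° off -x. The gripper needs only about -3° of turn. Next I approach above it.

apply_moves(targets=[[[0.6,-0.7,0,0,1],[0.6,-0.7,0,0,1],[0.6,-0.7,0,0,1],[0.6,-0.7,0,0,1],[0.6,-0.7,0,0,1],[0.6,-0.7,0,0,1],[0.6,-0.7,0,-3,1],[0.6,-0.7,0,0,1]]])

```text
clock: 0.77
eef_pos: [0.3147, 0.2591, 0.2218]
tool_rot: [0.15, 0.989, -0.0, -0.0]
ft_force: [1.0, 1.6, -0.3]
grip_width: 0.0854
grasp_force: 0.0
```

apply_moves(targets=[[[0.6,-0.7,0,0,1],[0.6,-0.7,0,0,1],[0.6,-0.7,0,0,1],[0.6,-0.7,0,0,1],[0.6,-0.7,0,0,1],[0.5,-0.7,0,0,1],[0,0,0,0,1],[0,0,0,0,1]]])

```text
clock: 1.43
eef_pos: [0.4545, 0.0913, 0.2213]
tool_rot: [0.151, 0.989, -0.0, -0.001]
ft_force: [0.2, 0.1, -0.4]
grip_width: 0.0852
grasp_force: 0.0
```

apply_moves(targets=[[[0.05,-0.12,-0.7,0,0.3],[0,0,-0.7,0,0.0],[0,0,-0.7,0,0.0],[0,0,-0.6,0,0.0],[0,0,-0.45,0,0.0],[0,0,0,0,0]]])

```text
clock: 1.93
eef_pos: [0.4518, 0.0885, 0.0922]
tool_rot: [0.148, 0.989, -0.001, -0.004]
ft_force: [-1.0, 0.0, -0.1]
grip_width: 0.0429
grasp_force: 0.0
```

Run:
```python
from h import *
out=[]
for n,b in(("scene",(140,240,245,345)),("top",(150,250,230,330))):
    p=cam(n)[0]; cv2.imwrite(f"pics/{n}1.png",p); out.append(cv2.resize(p[b[0]:b[1],b[2]:b[3]],(400,400),interpolation=cv2.INTER_CUBIC))
cv2.imwrite("pics/g1.png",np.hstack(out)); print(get_obs()["ft_force"])
```

```text
[ 0.46832429 -0.41783411  0.52682798]
```

View pics/g1.png

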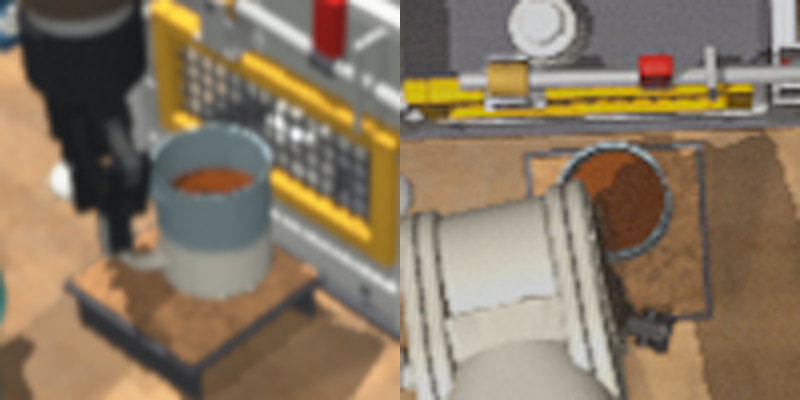

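The fingers straddle the handle (scene crop around (120,240)). I'll shift about 6 mm toward the cup and close.

apply_moves(targets=[[[0.15,-0.04,0,0,0],[0,0,0,0,-1],[0,0,0,0,-1],[0,0,0,0,-1],[0,0,0,0,-1],[0,0,0,0,-1]]])

```text
clock: 2.53
eef_pos: [0.4631, 0.0868, 0.0974]
tool_rot: [0.149, 0.989, 0.001, 0.001]
ft_force: [-1.8, 0.3, 5.1]
grip_width: 0.0136
grasp_force: 55.8
```

apply_moves(targets=[[[0,0,0.2,0,-1],[0,0,0.4,0,-1],[0,0,0.5,0,-1],[0,0,0.5,0,-1],[0,0,0.2,0,-1],[0,0,0,0,-1]]])

```text
clock: 3.03
eef_pos: [0.4635, 0.0866, 0.17]
tool_rot: [0.149, 0.989, 0.001, 0.002]
ft_force: [0.4, 0.3, -3.6]
grip_width: 0.0118
grasp_force: 56.3
```

Run:
```python
from h import *
b=(140,240,245,345)
p=cam("scene")[0]; cv2.imwrite("pics/g2.png",cv2.resize(p[120:240,235:355],(480,480),interpolation=cv2.INTER_CUBIC)); o=get_obs();print(o["ft_force"],o["ft_torque"],o["eef_pos"],o["joint_pos"])
```

```text
[ 0.53886927 -1.18753222 -3.21348521] [ 0.00824568  0.09263248 -0.01272447] [0.46255535 0.08642364 0.16848763] [ 1.84780350e-01  2.13237189e-01 -1.73296037e-01  1.18275145e+00
 -1.06034008e-04  4.84142496e-01]
```

View pics/g2.png

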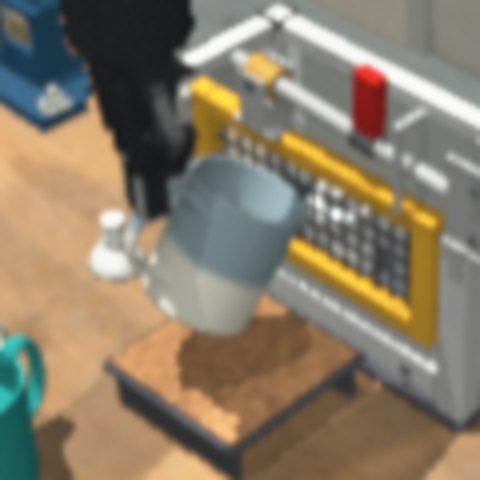

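The mug is lifted, but it drooped about 20° about the jaw axis because the narrow handle slips. I'll put it straight back on the stand and take it by the cup body instead.

apply_moves(targets=[[[0,0,-0.3,0,-1],[0,0,-0.3,0,-1],[0,0,-0.25,0,-1],[0,0,-0.2,0,-1],[0,0,-0.2,0,-1],[0,0,-0.2,0,-1],[0,0,-0.15,0,-1],[0,0,-0.1,0,-1]]])

```text
clock: 3.75
eef_pos: [0.461, 0.0871, 0.1004]
tool_rot: [0.148, 0.989, 0.001, -0.0]
ft_force: [-3.9, 0.5, 3.3]
grip_width: 0.0118
grasp_force: 64.3
```

Run:
```python
from h import *
p=cam("scene")[0]; cv2.imwrite("pics/g3.png",cv2.resize(p[120:240,235:355],(480,480),interpolation=cv2.INTER_CUBIC)); o=get_obs();print(o["ft_force"],o["ft_torque"],o["eef_pos"],o["grip_width"])
```

```text
[-2.71239806  1.41570552  3.81246539] [ 0.17581773  0.41284406 -0.0098221 ] [0.46031119 0.08669901 0.0990246 ] 0.012012684571750408
```

View pics/g3.png

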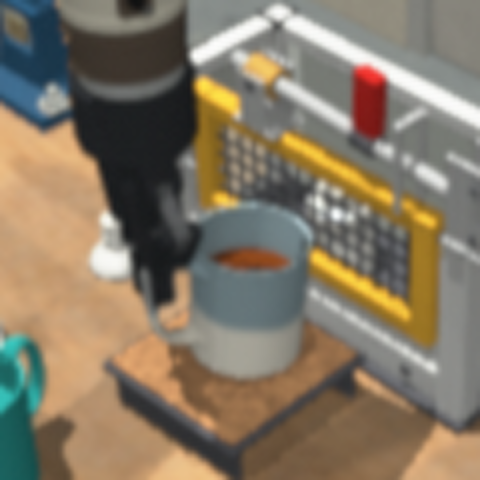

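The mug is back on the stand, practically upright. I'll release, retreat upward and re-measure the cup.

apply_moves(targets=[[[0,0,-0.03,0,-0.5],[0,0,0,0,0],[0,0,0,0,0],[0,0,0,0,0.2],[0,0,0.5,0,0.2],[0,0,0.8,0,1],[0,0,0.9,0,1],[0,0,0.8,0,1]]])

```text
clock: 4.47
eef_pos: [0.4622, 0.0862, 0.2203]
tool_rot: [0.149, 0.989, -0.0, -0.0]
ft_force: [0.3, -0.4, 0.3]
grip_width: 0.0844
grasp_force: 0.0
```

apply_moves(targets=[[[-0.9,0.2,0,0,1],[-0.9,0.2,0,0,1],[-0.9,0.2,0,0,1],[-0.4,0.2,0,0,1],[0,0,0,0,1]]])

```text
clock: 4.88
eef_pos: [0.3352, 0.1188, 0.219]
tool_rot: [0.148, 0.989, 0.0, -0.0]
ft_force: [0.2, 0.3, -0.4]
grip_width: 0.0855
grasp_force: 0.0
```

Run:
```python
from h import *
p,d,K,e,R=cam("top"); R=Ro.from_quat(R).as_matrix(); P=pts(d,K,e,R)
cv2.imwrite("pics/g4.png",cv2.resize(p[155:255,230:350],None,fx=6,fy=6,interpolation=cv2.INTER_CUBIC))
H,S,V=cv2.split(cv2.cvtColor(p,cv2.COLOR_BGR2HSV))
m=((H<14)&(S>170)&(V>50)&(V<190)); m[:182]=0;m[235:]=0;m[:,:255]=0;m[:,310:]=0
cnt=max(cv2.findContours(m.astype(np.uint8),0,2)[0],key=cv2.contourArea)
(c,r)=cv2.minEnclosingCircle(cnt); q=P[m]; z=np.median(q[:,2]); M=cv2.moments(cnt)
print("fill",c,r,z,ray(*c,z,K,e,R),ray(M["m10"]/M["m00"],M["m01"]/M["m00"],z,K,e,R)); print(get_obs()["eef_pos"])
rim=(P[...,2]>.122)&(P[...,2]<.14); rim[:184]=0;rim[240:]=0;rim[:,:255]=0;rim[:,310:]=0
q=P[rim]; print("rim",len(q),q[:,:2].min(0),q[:,:2].max(0))
a=np.c_[2*q[:,:2],np.ones(len(q))]; s=np.linalg.lstsq(a,(q[:,:2]**2).sum(1),rcond=None)[0]; print(s[:2],np.sqrt(s[2]+s[0]**2+s[1]**2))
```

```text
fill (282.1104736328125, 202.593017578125) 12.420672416687012 0.09372446886851726 [0.52002923 0.07173105 0.09372447] [0.52096617 0.07084122 0.09372447]
[0.33742442 0.11871421 0.21920292]
rim 150 [0.45999682 0.03403859] [0.55751347 0.11049839]
[0.51377896 0.07294557] 0.03959933148067181
```

View pics/g4.png

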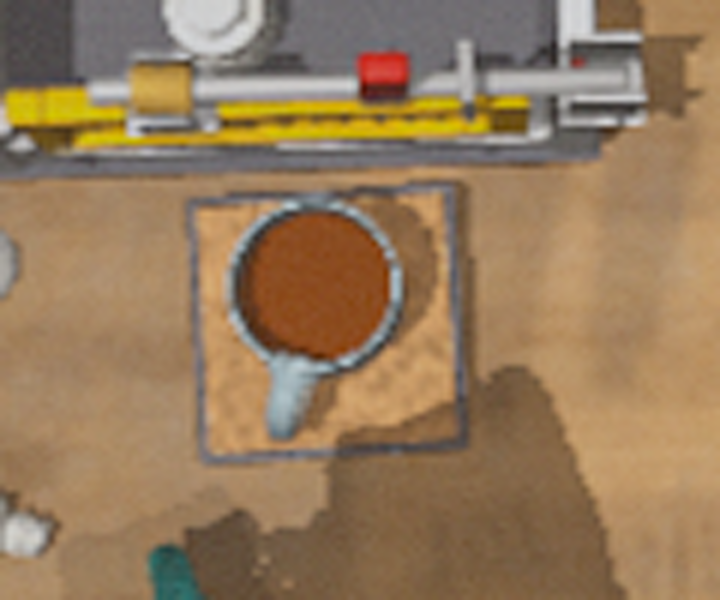

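The mug stands upright, with its rim centre at crop (316,286) and its handle end at (283,435). I'll refine the cup axis by a cylinder fit to the scene depth, because the jaws only clear it by 3.5 mm per side.

Run:
```python
from h import *
from scipy.optimize import least_squares
p,d,K,e,R=cam("scene"); R=Ro.from_quat(R).as_matrix(); P=pts(d,K,e,R)
q=P[(P[...,2]>.05)&(P[...,2]<.128)&(np.hypot(P[...,0]-.519,P[...,1]-.07)<.047)]
# outside facing: toward camera
q=q[((q[:,:2]-[.519,.07])@((e[:2]-[.519,.07])/np.linalg.norm(e[:2]-[.519,.07])))>.015]
f=least_squares(lambda c:np.hypot(q[:,0]-c[0],q[:,1]-c[1])-.039,[.519,.07],loss="soft_l1",f_scale=.002)
print(len(q),f.x,np.abs(f.fun).mean())
p,d,K,e,R=cam("top"); R=Ro.from_quat(R).as_matrix()
print(ray(282.25,202.33,.132,K,e,R), ray(276.75,227.1,.122,K,e,R), "stand corners",[ray(230+u/6-.42,155+v/6-.42,.04,K,e,R).round(4)[:2] for u,v in((190,202),(460,183),(468,444),(206,460))])
```

```text
623 [0.51782362 0.06946325] 0.0011459929871579656
[0.51808622 0.06865255 0.132     ] [0.45156286 0.08525598 0.122     ] stand corners [array([0.5667, 0.1355]), array([0.5734, 0.0047]), array([0.4471, 0.003 ]), array([0.4418, 0.1292])]
```

apply_moves(targets=[[[0.75,-0.2,0,0,1],[0.75,-0.2,0,0,1],[0.75,-0.2,0,0,1],[0.75,-0.2,0,0,1],[0.75,-0.2,0,0,1],[0.76,-0.24,0,0,1],[0,0,0,0,1],[0,0,0,0,1]]])

```text
clock: 5.7
eef_pos: [0.5205, 0.0675, 0.217]
tool_rot: [0.15, 0.989, -0.0, -0.001]
ft_force: [-0.4, -0.0, -0.8]
grip_width: 0.0852
grasp_force: 0.0
```

apply_moves(targets=[[[-0.05,0.04,-0.5,0,1],[0,0,-0.5,0,1],[0,0,-0.3,0,1],[0,0,0,0,1],[0,0,0,0,1]]])

```text
clock: 6.12
eef_pos: [0.5156, 0.0704, 0.1664]
tool_rot: [0.149, 0.989, -0.0, -0.001]
ft_force: [-0.1, -0.1, -0.5]
grip_width: 0.0855
grasp_force: 0.0
```

apply_moves(targets=[[[0.05,-0.03,-0.1,0,1],[0,0,-0.25,0,1],[0,0,-0.25,0,1],[0,0,-0.25,0,1],[0,0,-0.2,0,1]]])

```text
clock: 6.53
eef_pos: [0.518, 0.0692, 0.1234]
tool_rot: [0.149, 0.989, -0.0, -0.001]
ft_force: [0.1, 0.1, -0.5]
grip_width: 0.0855
grasp_force: 0.0
```

apply_moves(targets=[[[0,0,-0.2,0,1],[0,0,-0.2,0,1],[0,0,-0.2,0,1],[0,0,-0.15,0,1],[0,0,0,0,1]]])

```text
clock: 6.95
eef_pos: [0.5175, 0.0691, 0.0932]
tool_rot: [0.149, 0.989, -0.0, -0.001]
ft_force: [-0.3, 0.0, -0.6]
grip_width: 0.0857
grasp_force: 0.0
```

No contact on the way down. Now I close.

apply_moves(targets=[[[0,0,0,0,0.7],[0,0,0,0,-1],[0,0,0,0,-1],[0,0,0,0,-1],[0,0,0.2,0,-1],[0,0,0.4,0,-1],[0,0,0.3,0,-1],[0,0,0,0,-1]]])

```text
clock: 7.62
eef_pos: [0.5203, 0.0695, 0.1336]
tool_rot: [0.149, 0.989, 0.001, 0.002]
ft_force: [0.4, -0.2, -1.3]
grip_width: 0.076
grasp_force: 72.0
```

Run:
```python
from h import *
p=cam("scene")[0]; cv2.imwrite("pics/g5.png",cv2.resize(p[120:240,235:355],(400,400),interpolation=cv2.INTER_CUBIC)); o=get_obs();print(o["ft_force"],o["ft_torque"],o["eef_pos"],o["joint_pos"])
```

```text
[ 0.28413783 -0.15860797 -2.45264144] [-0.03144742  0.01146004 -0.00053913] [0.51967844 0.06938679 0.13230659] [ 1.32729358e-01  3.41542130e-01 -9.71366050e-02  1.12891627e+00
  7.20406185e-06  4.31926791e-01]
```

View pics/g5.png

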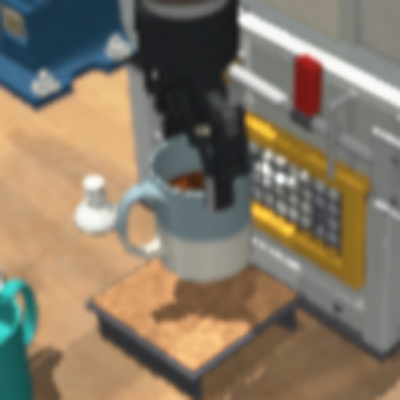

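The mug is now upright in the jaws, about 40 mm above the stand. I'll carry it to the -y side of the stand, at about (0.475, -0.062), outside the gate's 240 mm sweep radius.

apply_moves(targets=[[[-0.1,-0.3,0,0,-1],[-0.2,-0.6,0,0,-1],[-0.25,-0.7,0,0,-1],[-0.25,-0.7,0,0,-1],[-0.2,-0.6,0,0,-1],[-0.12,-0.38,0,0,-1],[0,0,-0.2,0,-1],[0,0,-0.3,0,-1]]])

```text
clock: 8.33
eef_pos: [0.4736, -0.0632, 0.1107]
tool_rot: [0.15, 0.989, 0.0, 0.001]
ft_force: [-0.1, 0.1, -3.2]
grip_width: 0.076
grasp_force: 72.3
```

apply_moves(targets=[[[0,0,-0.4,0,-1],[0,0,-0.4,0,-1],[0,0,-0.3,0,-1],[0,0,-0.2,0,-1],[0,0,0,0,-1],[0,0,0,0,-1]]])

```text
clock: 8.83
eef_pos: [0.473, -0.0617, 0.0581]
tool_rot: [0.149, 0.989, 0.0, -0.001]
ft_force: [0.2, 0.6, -2.4]
grip_width: 0.0757
grasp_force: 72.2
```

apply_moves(targets=[[[0,0,-0.05,0,-1],[0,0,-0.05,0,-1],[0,0,0,0,-1]]])

```text
clock: 9.08
eef_pos: [0.4744, -0.062, 0.0552]
tool_rot: [0.149, 0.989, 0.0, 0.001]
ft_force: [-0.8, 0.0, -3.0]
grip_width: 0.0764
grasp_force: 72.3
```

apply_moves(targets=[[[0,0,-0.05,0,-1],[0,0,-0.03,0,-1],[0,0,0,0,-1]]])

```text
clock: 9.33
eef_pos: [0.4752, -0.0622, 0.055]
tool_rot: [0.149, 0.989, -0.0, 0.002]
ft_force: [-5.5, 1.6, 18.0]
grip_width: 0.076
grasp_force: 74.4
```

apply_moves(targets=[[[0,0,0.04,0,-1],[0,0,0,0,0.9],[0,0,0,0,1],[0,0,0,0,1],[0,0,0,0,1]]])

```text
clock: 9.75
eef_pos: [0.4738, -0.062, 0.0531]
tool_rot: [0.149, 0.989, -0.0, -0.0]
ft_force: [-0.7, -0.5, 0.9]
grip_width: 0.0855
grasp_force: 0.0
```

apply_moves(targets=[[[0,0,0.2,0,1],[0,0,0.4,0,1],[0,0,0.8,0,1],[0,0,0.9,0,1],[0,0,0.9,0,1],[0,0,1.0,0,1],[0,0,1.0,0,1],[0,0,0.8,0,1]]])

```text
clock: 10.42
eef_pos: [0.4739, -0.062, 0.297]
tool_rot: [0.149, 0.989, 0.0, 0.002]
ft_force: [0.7, 0.0, -0.1]
grip_width: 0.0856
grasp_force: 0.0
```

apply_moves(targets=[[[-0.8,0,0,-7,1],[-0.8,0,0,-7,1],[-0.8,0,0,-7,1],[-0.8,0,0,-7,1],[0,0,0,-7,1],[0,0,0,-7,1],[0,0,0,-7,1],[0,0,0,-7,1]]])

```text
clock: 11.08
eef_pos: [0.3454, -0.062, 0.2939]
tool_rot: [0.598, 0.801, 0.0, 0.0]
ft_force: [-0.1, 0.6, -0.7]
grip_width: 0.0853
grasp_force: 0.0
```

```bash
cat > look.py <<'E'
from h import *
p,d,K,e,R=cam("scene"); R=Ro.from_quat(R).as_matrix(); P=pts(d,K,e,R)
from scipy.optimize import least_squares
c0=np.array([.475,-.062])
q=P[(P[...,2]>.01)&(P[...,2]<.085)&(np.hypot(P[...,0]-c0[0],P[...,1]-c0[1])<.046)]
q=q[((q[:,:2]-c0)@((e[:2]-c0)/np.linalg.norm(e[:2]-c0)))>.015]
f=least_squares(lambda c:np.hypot(q[:,0]-c[0]-c[2]*(q[:,2]-.05),q[:,1]-c[1]-c[3]*(q[:,2]-.05))-.039,[*c0,0,0],loss="soft_l1",f_scale=.002)
print("mug",len(q),f.x.round(4),np.abs(f.fun).mean())
def redpts(p,P,n):
    H,S,V=cv2.split(cv2.cvtColor(p,cv2.COLOR_BGR2HSV))
    m=((H<6)|(H>174))&(S>150)&(V>60)&(P[...,2]>.19)&(P[...,2]<.26)&(P[...,0]>.4)&(P[...,0]<.65)&(P[...,1]<.1)&(P[...,1]>-.03)
    q=P[m]; v,u=np.nonzero(m); print(n,len(q),"u",u.min(),u.max(),"v",v.min(),v.max(),np.median(q,0).round(4),np.percentile(q,5,axis=0).round(4),np.percentile(q,95,axis=0).round(4)); return m
redpts(p,P,"scene tab")
pt,dt,K,e,R=cam("top"); R=Ro.from_quat(R).as_matrix(); Pt=pts(dt,K,e,R)
m=redpts(pt,Pt,"top tab"); v,u=np.nonzero(m&(Pt[...,2]>.235)); print("top face",ray(u.mean(),v.mean(),.243,K,e,R),u.min(),u.max(),v.min(),v.max())
np.savez("l.npz",p=p,pt=pt)
o=get_obs(); print(o["eef_pos"],o["tool_rot"],o["joint_pos"].round(3))
E
python3 look.py
```

```text
mug 604 [ 0.4752 -0.0621  0.0008 -0.0039] 0.0010569562175360152
scene tab 111 u 324 330 v 137 153 [0.5949 0.026  0.2245] [0.5918 0.0198 0.2018] [0.6012 0.0363 0.2417]
top tab 46 u 290 297 v 164 170 [0.5991 0.0328 0.2406] [0.5937 0.0231 0.2329] [0.606  0.0406 0.2456]
top face [0.59982921 0.03172569 0.243     ] 290 297 164 169
[ 0.34556099 -0.06194698  0.29369038] [5.95730720e-01 8.03184177e-01 1.30998846e-04 2.66682448e-04] [-0.177 -0.081 -0.164  1.487 -0.     1.099]
```

The mug stands upright at (0.475, -0.062). The tab centre is at about (0.599, 0.031) and needs the jaws closing along x, a turn of -17.6°.

apply_moves(targets=[[[0.79,0.29,0,-6,0],[0.79,0.29,0,-6,0],[0.79,0.29,0,-5.6,0],[0.79,0.29,0,0,0],[0.79,0.29,0,0,0],[0.79,0.29,0,0,0],[0.79,0.29,0,0,0],[0.8,0.29,0,0,0]]])

```text
clock: 11.85
eef_pos: [0.6002, 0.0316, 0.2931]
tool_rot: [0.71, 0.704, -0.0, -0.0]
ft_force: [1.9, -0.6, 0.4]
grip_width: 0.0427
grasp_force: 0.0
```

apply_moves(targets=[[[0,0,0,0,0],[0,0,0,0,0]]])

```text
clock: 12.02
eef_pos: [0.5998, 0.0316, 0.2905]
tool_rot: [0.71, 0.704, -0.002, -0.001]
ft_force: [-0.4, -0.2, 0.2]
grip_width: 0.0427
grasp_force: 0.0
```

Aligned. Next I descend 66 mm, then close.

apply_moves(targets=[[[0,0,-0.3,0,0],[0,0,-0.4,0,0],[0,0,-0.4,0,0],[0,0,-0.35,0,0],[0,0,-0.2,0,0],[0,0,0,0,0],[0,0,0,0,0]]])

```text
clock: 12.6
eef_pos: [0.5983, 0.0305, 0.228]
tool_rot: [0.712, 0.703, 0.0, 0.0]
ft_force: [-0.4, 1.0, -0.2]
grip_width: 0.0427
grasp_force: 0.0
```

Run:
```python
from h import *
p=cam("scene")[0]; t=cam("top")[0]; f=lambda a:cv2.resize(a,(400,400),interpolation=cv2.INTER_CUBIC)
cv2.imwrite("pics/g6.png",np.hstack([f(p[105:205,275:375]),f(t[130:210,250:330])])); o=get_obs();print(o["ft_force"],o["eef_pos"])
```

```text
[ 0.38931967 -0.07792747 -0.37284066] [0.59929604 0.03067374 0.22883168]
```

View pics/g6.png

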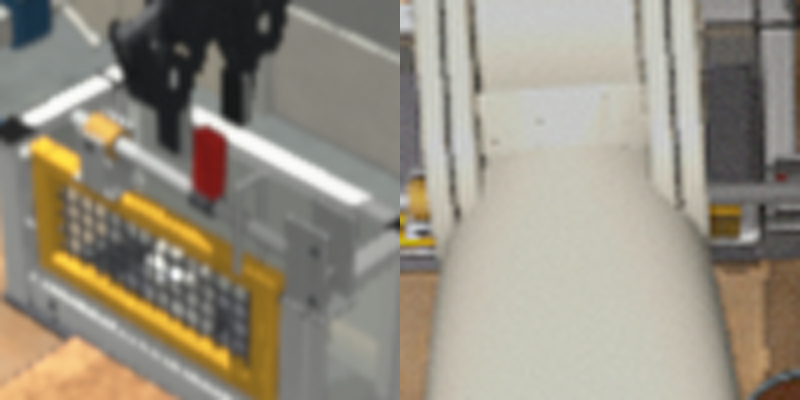

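The jaws straddle the tab (tab at crop (210,160), finger ends at (170,150) and (235,120)). The finger ends look high, so I'll check their height by depth before closing.

Run:
```python
from h import *
p,d,K,e,R=cam("scene"); R=Ro.from_quat(R).as_matrix(); P=pts(d,K,e,R)
def proj(X): c=R.T@(np.array(X)-e); return (K@c/c[2])[:2].round(1)
for x in(.578,.571,.621,.628):
  for z in(.211,.218,.225,.235): print(x,z,proj([x,.031,z]))
print("tabtop",proj([.599,.031,.243]))
for v in range(130,147): print(v,[ (P[v,u].round(3).tolist() if p[v,u].max()<70 else '-') for u in (316,319,334)])
```

```text
0.578 0.211 [320.9 151.3]
0.578 0.218 [320.9 149. ]
0.578 0.225 [320.8 146.7]
0.578 0.235 [320.8 143.3]
0.571 0.211 [318.9 152.5]
0.571 0.218 [318.9 150.1]
0.571 0.225 [318.8 147.8]
0.571 0.235 [318.8 144.4]
0.621 0.211 [332.9 144.5]
0.621 0.218 [332.9 142.2]
0.621 0.225 [332.9 139.9]
0.621 0.235 [333.  136.5]
0.628 0.211 [334.8 143.4]
0.628 0.218 [334.8 141.1]
0.628 0.225 [334.9 138.8]
0.628 0.235 [334.9 135.4]
tabtop [326.8 137.2]
130 [[0.551, 0.019, 0.29], [0.562, 0.019, 0.285], [0.616, 0.022, 0.26]]
131 [[0.548, 0.016, 0.29], [0.562, 0.02, 0.283], [0.619, 0.026, 0.254]]
132 [[0.551, 0.018, 0.285], [0.566, 0.024, 0.276], [0.618, 0.024, 0.253]]
133 [[0.566, 0.034, 0.269], [0.565, 0.023, 0.274], [0.618, 0.024, 0.25]]
134 [[0.562, 0.031, 0.269], [0.565, 0.023, 0.271], [0.618, 0.025, 0.247]]
135 [[0.562, 0.031, 0.266], [0.565, 0.023, 0.269], '-']
136 [[0.563, 0.031, 0.263], [0.567, 0.026, 0.264], '-']
137 [[0.563, 0.032, 0.26], [0.568, 0.027, 0.26], '-']
138 [[0.564, 0.033, 0.256], [0.566, 0.024, 0.259], '-']
139 [[0.564, 0.033, 0.253], [0.566, 0.025, 0.256], '-']
140 [[0.565, 0.034, 0.25], [0.566, 0.025, 0.253], '-']
141 ['-', [0.567, 0.026, 0.249], '-']
142 ['-', [0.565, 0.023, 0.249], '-']
143 ['-', '-', '-']
144 ['-', '-', '-']
145 ['-', '-', '-']
146 ['-', '-', '-']
```

Run:
```python
from h import *
p,d,K,e,R=cam("scene"); R=Ro.from_quat(R).as_matrix(); P=pts(d,K,e,R)
for v in range(139,154): print(v,[(P[v,u].round(3).tolist(),p[v,u].tolist()) for u in (317,319,321)])
q=P[(P[...,0]>.54)&(P[...,0]<.64)&(P[...,1]>.0)&(P[...,1]<.06)&(P[...,2]>.2)&(P[...,2]<.29)];
```

```text
139 [([0.562, 0.028, 0.256], [32, 30, 28]), ([0.568, 0.026, 0.255], [45, 44, 43]), ([0.568, 0.019, 0.258], [97, 98, 96])]
140 [([0.562, 0.028, 0.253], [35, 34, 32]), ([0.565, 0.023, 0.254], [45, 44, 43]), ([0.569, 0.021, 0.253], [97, 99, 96])]
141 [([0.562, 0.027, 0.251], [52, 53, 51]), ([0.566, 0.025, 0.25], [49, 48, 46]), ([0.568, 0.02, 0.251], [98, 99, 96])]
142 [([0.562, 0.028, 0.247], [82, 85, 83]), ([0.565, 0.023, 0.249], [66, 67, 65]), ([0.57, 0.022, 0.247], [99, 101, 99])]
143 [([0.701, 0.175, 0.112], [106, 111, 108]), ([0.566, 0.025, 0.244], [91, 94, 92]), ([0.568, 0.02, 0.245], [102, 105, 103])]
144 [([0.7, 0.174, 0.109], [117, 123, 120]), ([0.568, 0.027, 0.24], [109, 113, 110]), ([0.568, 0.02, 0.243], [107, 111, 109])]
145 [([0.7, 0.175, 0.105], [131, 136, 133]), ([0.702, 0.167, 0.107], [116, 121, 119]), ([0.7, 0.157, 0.113], [114, 119, 117])]
146 [([0.704, 0.178, 0.098], [163, 166, 165]), ([0.702, 0.167, 0.104], [125, 130, 127]), ([0.698, 0.154, 0.112], [116, 122, 120])]
147 [([0.599, 0.068, 0.196], [195, 199, 197]), ([0.702, 0.168, 0.1], [151, 155, 153]), ([0.701, 0.158, 0.105], [122, 128, 126])]
148 [([0.598, 0.067, 0.194], [202, 205, 203]), ([0.602, 0.063, 0.194], [186, 189, 187]), ([0.7, 0.157, 0.102], [143, 147, 147])]
149 [([0.595, 0.063, 0.194], [183, 186, 185]), ([0.6, 0.061, 0.193], [202, 204, 203]), ([0.603, 0.057, 0.193], [175, 178, 180])]
150 [([0.593, 0.062, 0.193], [152, 155, 153]), ([0.598, 0.059, 0.192], [190, 192, 191]), ([0.601, 0.054, 0.193], [193, 196, 198])]
151 [([0.595, 0.063, 0.188], [123, 127, 125]), ([0.597, 0.057, 0.19], [161, 163, 162]), ([0.596, 0.049, 0.194], [184, 187, 190])]
152 [([0.703, 0.178, 0.076], [113, 118, 115]), ([0.595, 0.056, 0.189], [131, 134, 132]), ([0.596, 0.049, 0.191], [157, 159, 160])]
153 [([0.702, 0.177, 0.074], [116, 122, 118]), ([0.701, 0.167, 0.079], [116, 121, 118]), ([0.594, 0.047, 0.19], [124, 126, 125])]
```

Depth puts the finger ends at z≈0.24 at this opening, only just over the tab's top. I'll narrow the jaws without touching and lower a little, then re-measure.

apply_moves(targets=[[[0,0,-0.1,0,-0.4],[0,0,0,0,-0.4],[0,0,0,0,-0.4],[0,0,0,0,-0.4]]])

```text
clock: 13.13
eef_pos: [0.5989, 0.0309, 0.2231]
tool_rot: [0.712, 0.703, -0.0, -0.0]
ft_force: [0.4, -0.3, -0.1]
grip_width: 0.026
grasp_force: 0.0
```

```bash
cat > tip.py <<'E'
from h import *
p,d,K,e,R=cam("scene"); R=Ro.from_quat(R).as_matrix(); P=pts(d,K,e,R)
H,S,V=cv2.split(cv2.cvtColor(p,cv2.COLOR_BGR2HSV))
for u in range(316,340,2):
    col=[(v,*P[v,u].round(3)) for v in range(120,160) if .54<P[v,u,0]<.65 and -.01<P[v,u,1]<.05 and P[v,u,2]>.198 and S[v,u]<90]
    print(u,col[-1] if col else None)
print(get_obs()["eef_pos"])
E
python3 tip.py
```

```text
316 (133, np.float64(0.552), np.float64(0.02), np.float64(0.281))
318 (142, np.float64(0.572), np.float64(0.034), np.float64(0.24))
320 (144, np.float64(0.578), np.float64(0.034), np.float64(0.232))
322 (145, np.float64(0.576), np.float64(0.025), np.float64(0.234))
324 (145, np.float64(0.577), np.float64(0.018), np.float64(0.236))
326 (136, np.float64(0.603), np.float64(0.038), np.float64(0.242))
328 (135, np.float64(0.611), np.float64(0.039), np.float64(0.241))
330 (135, np.float64(0.61), np.float64(0.031), np.float64(0.244))
332 (140, np.float64(0.608), np.float64(0.021), np.float64(0.235))
334 (159, np.float64(0.587), np.float64(-0.006), np.float64(0.201))
336 (152, np.float64(0.592), np.float64(-0.008), np.float64(0.221))
338 (150, np.float64(0.601), np.float64(-0.006), np.float64(0.221))
[0.59894884 0.03086521 0.22314089]
```

The finger ends are at about z 0.233 with the TCP at 0.223, so they overlap the tab by only 10 mm. I'll go down about 12 mm more, watching the force.

apply_moves(targets=[[[0,0,-0.1,0,-0.4],[0,0,-0.1,0,-0.4],[0,0,-0.1,0,-0.4],[0,0,0,0,-0.4],[0,0,0,0,-0.4]]])

```text
clock: 13.6
eef_pos: [0.5986, 0.0308, 0.2105]
tool_rot: [0.712, 0.703, -0.0, -0.0]
ft_force: [-0.2, -0.5, 0.3]
grip_width: 0.0259
grasp_force: 0.0
```

```bash
python3 tip.py
```

```text
316 (138, np.float64(0.551), np.float64(0.019), np.float64(0.268))
318 (147, np.float64(0.572), np.float64(0.035), np.float64(0.225))
320 (148, np.float64(0.572), np.float64(0.028), np.float64(0.225))
322 (149, np.float64(0.576), np.float64(0.025), np.float64(0.222))
324 (149, np.float64(0.58), np.float64(0.022), np.float64(0.222))
326 (136, np.float64(0.603), np.float64(0.037), np.float64(0.242))
328 (135, np.float64(0.608), np.float64(0.036), np.float64(0.243))
330 (135, np.float64(0.608), np.float64(0.028), np.float64(0.247))
332 (145, np.float64(0.608), np.float64(0.022), np.float64(0.22))
334 (159, np.float64(0.59), np.float64(-0.003), np.float64(0.199))
336 (152, np.float64(0.593), np.float64(-0.007), np.float64(0.22))
338 (150, np.float64(0.602), np.float64(-0.005), np.float64(0.22))
[0.59882007 0.03084842 0.21093994]
```

The finger ends are now about 21 mm below the tab's top, with no contact force. I close now.

apply_moves(targets=[[[0,0,0,0,-1],[0,0,0,0,-1],[0,0,0,0,-1],[0,0,0,0,-1]]])

```text
clock: 13.98
eef_pos: [0.5998, 0.0307, 0.2116]
tool_rot: [0.712, 0.703, 0.001, 0.001]
ft_force: [2.7, -1.2, -0.4]
grip_width: 0.0128
grasp_force: 59.9
```

apply_moves(targets=[[[0,0.02,0.07,0,-1],[0,0.03,0.07,0,-1],[0,0.03,0.07,0,-1],[0,0.02,0.07,0,-1],[0,0,0,0,-1],[0,0,0,0,-1]]])

```text
clock: 14.48
eef_pos: [0.5995, 0.0351, 0.2204]
tool_rot: [0.711, 0.703, -0.001, -0.0]
ft_force: [7.0, 1.2, -9.8]
grip_width: 0.0126
grasp_force: 59.0
```

```bash
cat > tab.py <<'E'
from h import *
for n in ("scene",):
    p,d,K,e,R=cam(n); R=Ro.from_quat(R).as_matrix(); P=pts(d,K,e,R)
    H,S,V=cv2.split(cv2.cvtColor(p,cv2.COLOR_BGR2HSV))
    m=((H<6)|(H>174))&(S>150)&(V>60)&(P[...,2]>.18)&(P[...,2]<.28)&(P[...,0]>.4)&(P[...,0]<.65)&(P[...,1]<.15)&(P[...,1]>-.03)
    q=P[m]; v,u=np.nonzero(m); print(n,len(q),"u",u.min(),u.max(),"v",v.min(),v.max(),np.median(q,0).round(4),np.percentile(q,3,axis=0).round(4),np.percentile(q,97,axis=0).round(4))
o=get_obs(); print(o["eef_pos"].round(4),o["ft_force"].round(1),o["ft_torque"].round(2),o["grip_width"],o["tool_rot"].round(3))
E
python3 tab.py
```

```text
scene 73 u 323 329 v 134 151 [0.5945 0.0249 0.2249] [0.589  0.0217 0.208 ] [0.6035 0.0356 0.2493]
[0.5995 0.0351 0.2204] [ 6.4  2.3 -9.6] [-0.36 -1.46  0.25] 0.012583771671248597 [ 0.711  0.703 -0.001 -0.   ]
```

apply_moves(targets=[[[0,0,0.05,0,-1],[0,0,0,0,-1],[0,0.12,0,0,-1],[0,0.12,0,0,-1],[0,0,0,0,-1]]])

```text
clock: 14.95
eef_pos: [0.5995, 0.0442, 0.2229]
tool_rot: [0.712, 0.703, -0.001, 0.001]
ft_force: [6.8, -1.8, -7.3]
grip_width: 0.0127
grasp_force: 59.3
```

```bash
python3 tab.py
```

```text
scene 62 u 320 326 v 132 149 [0.5935 0.034  0.225 ] [0.5899 0.0302 0.2097] [0.6008 0.0435 0.253 ]
[0.5995 0.0442 0.2229] [ 5.1  0.  -8.4] [-0.62 -1.3   0.17] 0.012965000831267033 [ 0.712  0.703 -0.001  0.   ]
```

The toe clears the lip: about 9 mm drawn and only about 2 N of drag. I keep drawing, easing down slightly.

apply_moves(targets=[[[0,0.13,0,0,-1],[0,0.13,0,0,-1],[0,0.13,0,0,-1],[0,0.13,-0.01,0,-1],[0,0.13,-0.01,0,-1],[0,0.1,-0.01,0,-1],[0,0,0,0,-1]]])

```text
clock: 15.58
eef_pos: [0.5984, 0.0751, 0.2217]
tool_rot: [0.712, 0.703, -0.001, -0.001]
ft_force: [4.6, 0.5, -10.7]
grip_width: 0.0127
grasp_force: 58.7
```

```bash
python3 tab.py
```

```text
scene 70 u 312 318 v 128 145 [0.5937 0.0644 0.2221] [0.5881 0.0609 0.2081] [0.601  0.0747 0.2508]
[0.5984 0.075  0.2217] [  3.9   0.7 -11.4] [-0.41 -0.88 -0.19] 0.01248653214397562 [ 0.712  0.703 -0.001 -0.001]
```

About 39 mm is drawn. Now I swing the gate on an arc of radius 131 mm about the hinge at roughly (0.602, 0.206).

apply_moves(targets=[[[0,0,-0.04,0,-1],[-0.143,0.005,0,-2.5,-1],[-0.143,0.011,0,-2.5,-1],[-0.142,0.017,0,-2.5,-1],[-0.141,0.024,0,-2.5,-1],[-0.14,0.03,0,-2.5,-1],[0,0,0,0,-1]]])

```text
clock: 16.22
eef_pos: [0.5694, 0.078, 0.2216]
tool_rot: [0.784, 0.621, -0.0, -0.0]
ft_force: [4.6, -0.9, -8.8]
grip_width: 0.0126
grasp_force: 58.9
```

```bash
cat >> tab.py <<'E'
hy=(H>18)&(H<32)&(S>150)&(V>80)&(P[...,2]>.05)&(P[...,2]<.165)&(P[...,0]>.4)&(P[...,0]<.63)&(P[...,1]>-.06)&(P[...,1]<.21)
g=P[hy]; c=np.median(g[:,:2],0); vx,vy,x0,y0=cv2.fitLine(g[:,:2].astype(np.float32),cv2.DIST_HUBER,0,.01,.01).ravel(); print("gate",len(g),np.degrees(np.arctan(vx/vy)).round(2),"line x at y=.206:",(x0+vx/vy*(.206-y0)).round(4),g[:,1].min())
E
python3 tab.py
```

```text
scene 81 u 303 308 v 131 149 [0.5626 0.068  0.2297] [0.5579 0.0636 0.2093] [0.5728 0.0789 0.2511]
[0.5702 0.0778 0.2216] [ 3.2  0.7 -8.4] [-0.46 -0.59 -0.01] 0.012359044243968144 [ 0.784  0.621 -0.    -0.   ]
gate 865 12.49 line x at y=.206: 0.5906 -0.026701827907163245
```

The gate is open about 12° and follows cleanly. I continue.

apply_moves(targets=[[[-0.138,0.036,0,-2.5,-1],[-0.137,0.042,0,-2.5,-1],[-0.135,0.048,0,-2.5,-1],[-0.133,0.054,0,-2.5,-1],[-0.13,0.059,0,-2.5,-1],[-0.05,0.03,0,-1,-1],[0,0,0,0,-1],[0,0,0,0,-1]]])

```text
clock: 16.93
eef_pos: [0.5416, 0.0882, 0.2216]
tool_rot: [0.851, 0.525, -0.0, 0.0]
ft_force: [1.1, -1.0, -7.6]
grip_width: 0.0127
grasp_force: 59.2
```

```bash
python3 tab.py; sed 's/redpts(p,P,"scene tab")/raise SystemExit/' look.py > lm.py; python3 lm.py
```

```text
scene 82 u 293 297 v 134 152 [0.5342 0.078  0.2326] [0.5294 0.0728 0.2089] [0.5426 0.0874 0.2516]
[0.5416 0.0883 0.2216] [ 0.5 -1.5 -8. ] [-0.78 -0.06  0.24] 0.012722373122814682 [ 0.851  0.525 -0.     0.   ]
gate 580 24.93 line x at y=.206: 0.5901 -0.012028904829608944
mug 605 [ 0.4751 -0.0621 -0.0038 -0.0106] 0.0009537837263255551
```

The gate is held at about 25°, the bolt is drawn about 39 mm and gripped, and the mug is upright and undisturbed. I'm handing it in.

```bash
python3 -c "
from workcell import order
print(order.job_done())"
```

```text
the job is handed in; nothing more can be done
None
```

I handed the job in with the mug upright beside the stand and clear of the gate's swing, the bolt drawn about 39 mm and still gripped, and the gate held at about 25°; on my first lift, by the handle, the mug drooped about 20°, so I set it back on the stand and took it by the cup.

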